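Flip the bin tags so that only full bins show green

ROBOT

A 6-joint arm with a two-finger parallel gripper is mounted at the origin on a cart in front of the work surface, level with it; the furniture and walls round the work are solid. World frame = base frame: x ahead of the robot, y to its left, z up, the work surface at z = 0. Lengths are in m, angles in rad, forces in N, time in s.
With the tool pointing down it reaches from about 0.425 to 0.95 m from the base axis. Payload 3.5 kg.
Tool frame: the origin (TCP) lies midway between the tips of the shut fingers; the grasp point (between the pads) lies 19 mm behind it (ctrl.pinch_z is the distance from the TCP to the grasp point, in m); z points along the fingers, y is the line along which they close (so a half turn about z gives the same grasp; the last joint's range is limited). The gripper opens to 85 mm and grips with 20 to 120 N. Pads are 22 mm wide; open, the fingers measure 114 mm over their backs; the gripper's body (76 mm by 85 mm) begins 54 mm behind the grasp point. The pads swing forward as they close: fully open they stand 13 mm farther back than shut.
Start: joints at [1.104, 0.286, 1.577, -0, 1.279, -0.15], TCP at [0.21, 0.641, 0.231] pointing down, gripper open.
Joint ranges: [-2.77, 2.77], [-0.9, 2.22], [0.21, 2.48], [-1.53, 4.67], [0.24, 2.81], [-2.84, 2.84]. Speed limits (rad/s): [2.79, 2.79, 3.14, 3.14, 3.14, 3.14].

INTERFACE

Orientations are given as a unit quaternion [x, y, z, w].
In Python, from plant import get_state, viewer, sign_off, ctrl gives the robot as it stands. The module is installed in compiled form; this text tells all that it offers.
- The arm moves only by the shell command python3 -m handwheel 'ROWS' [FORCE]. ROWS is JSON, a list that holds one entry, the list of rows, each a list of 5 numbers: the finger opening in m, from 0 to 0.0854, then the shift along the tool's x, y, z in m, then the turn about the tool's z in degrees. In form: [[[claw, x, y, z, spin], ...]]. A call has 1 to 12 rows; each row shifts and turns the commanded pose from where the row before left it, along the tool's axes as they then stand; what a row does not reach is not made up. A row lasts 1/12 s, in which the tool goes at most 41.7 mm and 7.16 degrees, less where a joint would pass 70% of its speed; a pose out of reach is approached as far as the arm can. A call is refused whole if a number of a shift passes 0.0417 or a number of a turn 7.16, either way. A call with a gripper value outside its range is refused whole. The fingers move at their own pace and stop on an object; FORCE is the grip in N (left out, the last holds). Time passes only in rows, so rows that do not move let the fingers close. It gives the time, the measured TCP pose, the force, the opening and the grip force at its end, in the units of the state.
- get_state(): the state, without advancing time (a new reading comes with each control period).
- viewer.read_camera(name): name is "side" or "top"; returns the picture (480x640x3 uint8, blue, green, red); there is no depth.
- viewer.camera_params(name): a dict with "fov_y" (degrees; the focal length in pixels is half the picture's height over the tangent of half this angle, whatever the lens; pixels are square), "cx", "cy" (the principal point, pixels), "k1" (the pictures are not rectified: a ray, as slopes to the right and down, at radius r is drawn at 1 + k1 r^2 times it, then the intrinsics apply), "xyz" and "attitude" of the camera in the world. Camera axes: x right, y up, looking along -z (the intrinsics and any distortion apply to the point x, -y, -z); pixel columns grow to the right and rows downward; lengths in m; the calibration is good to about 2 mm. A picture is of the moment at which its call begins. camera_params takes no time and is no camera call.
- sign_off(): hands the job in; it is judged then, once.
Trained networks look in the newest picture that a camera, given by its name, has taken for a name from the list of things; names that differ only in an ending like _2 or _b are one class to them, and where a whole thing is asked for, a point or a joint stands for the part that bears it (a point fixed in the world has none). Each returns a list of dicts, best first, with "confidence" (0 to 1); they miss things now and then, are a little off and sometimes report something else, mostly with a low value. They report only what shows in the picture. A call takes as long as a camera call.
- viewer.look_for(camera, name): "extent" ([left, top, width, height] as shares, 0 to 1, of the picture: columns of its width, rows of its height, round what is visible of it).
- viewer.outline_of(camera, name): "mask" (480x640 bool, what is visible of it) and "extent" ([left, top, width, height] as shares, 0 to 1, of the picture: columns of its width, rows of its height, round what is visible of it).
- viewer.pinpoint(camera, name): "xy" ([column, row] as shares, 0 to 1, of the picture: columns of its width, rows of its height: a listed point, or the origin of a listed thing).
The state is a dict: "time": time; "qpos": joint angles; "dq": joint speeds; "joint_efforts": joint torques, N m; "eef_pos": TCP position; "tcp_rot": TCP orientation; "contact_force": force on the tool from outside, world axes, zero at the start; "wrist_torque": the same for the moment, N m; "opening": opening from 0.0 (shut) to 1.0 (fully open); "finger_force": force on a finger pad.
Only numpy, scipy, OpenCV 4.12 (cv2) and the standard library are available. Lean on these libraries where they do the work, as an engineer would, in place of code of your own. Each camera call takes 0.05 s, during which the arm holds its last target. There are 200 camera calls.

TASK

On the stock board every bin has a hinged tag on a post in front of it, red on one face and green on the other. With a fingertip, push round the tags that are wrong, so that the two bins packed full show green towards the robot and the run-down bin shows red, each tag turned fully round to its stop. Only the tags are to be moved: leave the bins and everything else on the worktop where they stand, lift nothing, and finish clear of it all.

Things in the scene. Friction and masses are not known exactly. Their poses are not given: they have to be found in the camera images.
- stock_board: white stock board, 118 x 330 x 8 mm, fixed on the worktop, with three bins in a row on its far half and three tag posts in a row on its near half, one post squarely in front of the middle of each bin (67 mm from the bin's centre; neighbours 105 mm apart). Origin: centre of its underside. x axis: away from the robot, from the posts to the bins; y axis: to the left along the rows; it is turned only about the vertical.
- tag_1 (a joint): hinge of the tag on post 1: a stiff plate 6 mm thick on a vertical pin, red on one face and green on the other. 0: it points to the board's left (+y) and shows red towards the robot; 3.14: it points to the board's right (-y) and shows green. In between it swings round on the robot's side (1.57: it points at the robot). Stops at 0 and 3.14; light friction (about 0.015 N m) keeps it where it is left. Starts within 0.15 rad of a stop.
- post_1_top (a point): top of the steel post that carries tag 1, on the hinge axis, 103 mm above the worktop (post 9 mm thick, cap 14 mm). The tag reaches from 5 to 43 mm from this axis and from 56 to 96 mm above the worktop; behind it, 40 mm from the axis, the bin's front wall begins, but all bins and contents stay below 62 mm.
- tag_2 (a joint): hinge of the tag on post 2: a stiff plate 6 mm thick on a vertical pin, red on one face and green on the other. 0: it points to the board's left (+y) and shows red towards the robot; 3.14: it points to the board's right (-y) and shows green. In between it swings round on the robot's side (1.57: it points at the robot). Stops at 0 and 3.14; light friction (about 0.015 N m) keeps it where it is left. Starts within 0.15 rad of a stop.
- post_2_top (a point): top of the steel post that carries tag 2, on the hinge axis, 103 mm above the worktop (post 9 mm thick, cap 14 mm). The tag reaches from 5 to 43 mm from this axis and from 56 to 96 mm above the worktop; behind it, 40 mm from the axis, the bin's front wall begins, but all bins and contents stay below 62 mm.
- tag_3 (a joint): hinge of the tag on post 3: a stiff plate 6 mm thick on a vertical pin, red on one face and green on the other. 0: it points to the board's left (+y) and shows red towards the robot; 3.14: it points to the board's right (-y) and shows green. In between it swings round on the robot's side (1.57: it points at the robot). Stops at 0 and 3.14; light friction (about 0.015 N m) keeps it where it is left. Starts within 0.15 rad of a stop.
- post_3_top (a point): top of the steel post that carries tag 3, on the hinge axis, 103 mm above the worktop (post 9 mm thick, cap 14 mm). The tag reaches from 5 to 43 mm from this axis and from 56 to 96 mm above the worktop; behind it, 40 mm from the axis, the bin's front wall begins, but all bins and contents stay below 62 mm.
- bin_tubes: blue open bin packed full with 15 upright capped small tubes, tops 59 mm above the worktop. Outside 54 x 92 x 40 mm, loose on the board, underside 8 mm above the worktop. Origin: centre of the underside; axes as the board's.
- bin_cuvettes: blue open bin packed full with 8 upright cuvettes with coloured caps, tops 58 mm above the worktop. Outside 54 x 92 x 40 mm, loose on the board, underside 8 mm above the worktop. Origin: centre of the underside; axes as the board's.
- bin_leftover: blue open bin, run down: nothing but one small tube lying on its floor. Outside 54 x 92 x 40 mm, loose on the board, underside 8 mm above the worktop. Origin: centre of the underside; axes as the board's.
- sample_tube: 50 ml plastic tube with orange cap, standing, 33 x 33 x 109 mm, loose bystander. Origin: centre of its underside.
- dark_cap_bottle: small bottle with black cap, standing, 50 x 50 x 100 mm, loose bystander. Origin: centre of its underside.
- packing_tape: roll of tan tape lying flat, 96 x 95 x 48 mm, loose bystander. Origin: centre of its underside.
- black_marker: white marker pen with black cap lying on the worktop, 128 mm long, 16 mm thick, loose bystander. Origin: centre of its underside.
- timer: white lab timer lying flat, 77 x 73 x 19 mm, loose bystander. Origin: centre of its underside.
- beaker: empty glass beaker, standing, 54 x 54 x 71 mm, loose bystander. Origin: centre of its underside.

How it is judged:
By the outcome, as a careful person would: the job done as asked, in the order asked, and still so for the second after the job is handed in, with the robot touching nothing.
It also fails if it takes over 64 s, if anything falls off the work surface, if the arm or the gripper's body presses on something with over 40 N, if the wrist force passes 120 N, or if a joint passes its speed limit or range.

## Working session

There is one attempt and no reset: what is moved stays moved. The work goes in short steps, Python scripts to look and compute and a shell command to move; the robot and the scene stay as the last step left them, time stands still between calls to the robot, and variables do not carry over. Pictures are saved under pics/ and viewed, at most 10 in all, crops included, and the job is handed in when it is done.

```bash
mkdir -p pics; cat > h.py <<'E'
import numpy as np, cv2
from scipy.spatial.transform import Rotation as R
from plant import get_state, viewer, ctrl
def cam(n):
    p=viewer.camera_params(n); f=240/np.tan(np.radians(p["fov_y"])/2)
    a=np.array(p["attitude"],float); M=R.from_quat(a).as_matrix() if a.size==4 else a.reshape(3,3)
    return p,f,M
def ray(n,u,v):
    p,f,M=cam(n); K=np.array([[f,0,p["cx"]],[0,f,p["cy"]],[0,0,1]])
    s=cv2.undistortPoints(np.array([[[u,v]]],float),K,np.array([p["k1"],0,0,0,0.]))[0,0]
    return np.array(p["xyz"]),M@np.array([s[0],-s[1],-1])
def at(n,u,v,z):
    o,d=ray(n,u,v); return o+d*(z-o[2])/d[2]
def tri(a,b):
    (o1,d1),(o2,d2)=ray(*a),ray(*b); A=np.c_[d1,-d2]
    t=np.linalg.lstsq(A,o2-o1,rcond=None)[0]; x,y=o1+d1*t[0],o2+d2*t[1]
    return (x+y)/2,np.linalg.norm(x-y)
def proj(n,X):
    p,f,M=cam(n); c=M.T@(np.array(X)-p["xyz"]); s=np.array([c[0],-c[1]])/-c[2]
    s=s*(1+p["k1"]*(s@s)); return f*s+[p["cx"],p["cy"]]
E
python3 - <<'E'
from h import *
for n in("side","top"):
    cv2.imwrite(f"pics/{n}0.png",viewer.read_camera(n)); print(n,viewer.camera_params(n))
    for t in("post_1_top","bin_tubes","bin_cuvettes","bin_leftover","stock_board","sample_tube","dark_cap_bottle","beaker","packing_tape","timer","black_marker"):
        for r in viewer.pinpoint(n,t)[:4]: print(t,np.round(np.array(r["xy"])*[640,480],1),round(r["confidence"],2))
print(get_state())
E
```

```text
side {'fov_y': 50.808148237190316, 'cx': 320.80809526654133, 'cy': 249.11194217440897, 'k1': -0.07182868032946592, 'xyz': array([ 1.48577638, -0.05428737,  0.57058644]), 'attitude': array([0.37115113, 0.37637135, 0.59250808, 0.60788619])}
post_1_top [361.7 232.3] 0.65
bin_tubes [360.8 284. ] 0.91
bin_tubes [495.3 274.6] 0.6
bin_cuvettes [313.6 283.4] 0.76
bin_cuvettes [447.9 258.4] 0.55
bin_leftover [267.2 280.4] 0.7
stock_board [314.6 278.2] 0.83
sample_tube [443.8 272.1] 0.79
beaker [504.3 292.7] 0.76
beaker [494.1 277.1] 0.6
packing_tape [494. 274.] 0.88
timer [168.9 266.6] 0.9
timer [362.5 282.4] 0.68
black_marker [449.3 259.2] 0.71
top {'fov_y': 57.32227401783685, 'cx': 319.1738387011676, 'cy': 241.1979284540399, 'k1': 0.000543381473451037, 'xyz': array([ 0.39806549, -0.02648204,  1.07461584]), 'attitude': array([ 0.02583379, -0.02849136, -0.69864343,  0.71443559])}
post_1_top [282.7 247.1] 0.45
bin_tubes [292.6 221.8] 0.92
bin_tubes [473.8 271.1] 0.22
bin_cuvettes [334.  228.3] 0.89
bin_leftover [377.3 233. ] 0.76
bin_leftover [377.7 259.3] 0.54
bin_leftover [473.6 270.4] 0.41

[... 358 characters left out ...]
 0.58
{'time': 1.2, 'qpos': array([ 1.10401893e+00,  2.86275691e-01,  1.57668974e+00,  9.99555309e-06,
        1.27858577e+00, -1.50013738e-01]), 'dq': array([ 0.00024683, -0.00177798, -0.0007903 , -0.00038981,  0.00028965,
       -0.00168847]), 'joint_efforts': array([-1.40675795e-03, -4.05981481e+01, -2.92927587e+01, -2.53094568e-04,
        7.98683832e-04,  1.84396737e-05]), 'eef_pos': array([0.21023358, 0.64141984, 0.23134666]), 'tcp_rot': array([1.57721916e-01, 9.87483568e-01, 2.12028786e-05, 1.73145504e-06]), 'contact_force': array([-0.30454238, -0.14928564,  0.08963287]), 'wrist_torque': array([-0.02698825, -0.04307333, -0.05356547]), 'finger_force': 0.0, 'opening': 1.000096999207111}
```

```bash
python3 - <<'E'
from h import *
a=cv2.imread("pics/side0.png")[180:330,200:400]; b=cv2.imread("pics/top0.png")[180:300,240:440]
cv2.imwrite("pics/sidec.png",cv2.resize(a,None,fx=4,fy=4,interpolation=cv2.INTER_CUBIC))
cv2.imwrite("pics/topc.png",cv2.resize(b,None,fx=4,fy=4,interpolation=cv2.INTER_CUBIC))
for n,z,(u,v) in [("tubes",.008,(292.6,221.8)),("cuv",.008,(334,228.3)),("left",.008,(377.3,233)),("board",0,(334.3,240.6)),("post",.103,(282.7,247.1)),("samp",0,(205.4,243.5)),("bott",0,(201.7,196.4)),("beaker",0,(161.3,208.3)),("tape",0,(169.4,239.3)),("timer",0,(471.3,267.4)),("marker",0,(198.9,275.7))]: print(n,at("top",u,v,z).round(3))
E
```

```text
tubes [0.526 0.036 0.008]
cuv [ 0.513 -0.065  0.008]
left [ 0.503 -0.171  0.008]
board [ 0.483 -0.067  0.   ]
post [0.458 0.051 0.103]
samp [0.469 0.249 0.   ]
bott [0.585 0.263 0.   ]
beaker [0.553 0.361 0.   ]
tape [0.477 0.338 0.   ]
timer [ 0.425 -0.403  0.   ]
marker [0.39  0.262 0.   ]
```

View pics/sidec.png

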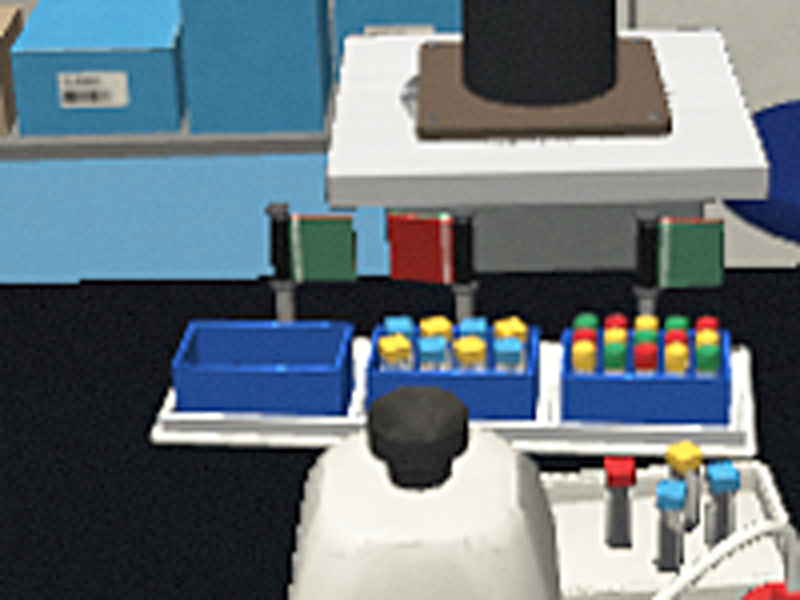

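View pics/topc.png

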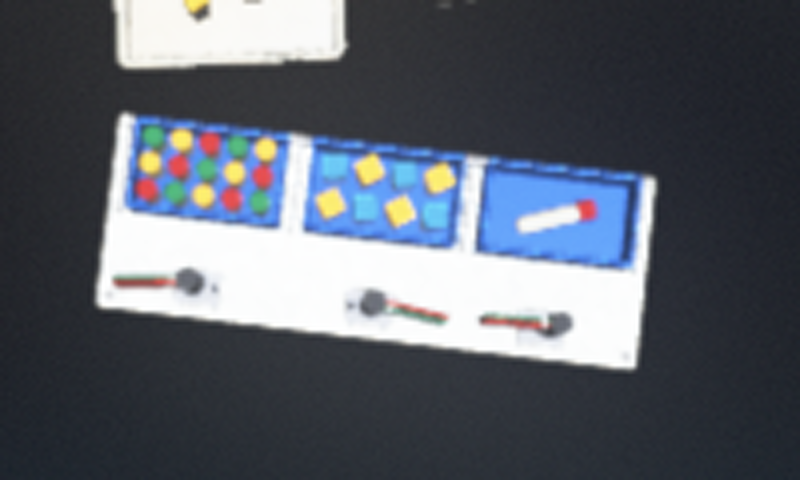

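View pics/top0.png

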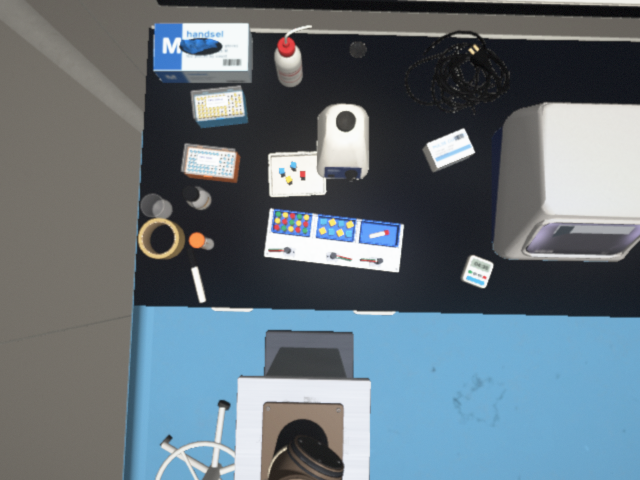

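The two bins on the left (tubes, cuvettes) are full and the right one is run-down. In the top crop the post caps are at full-image pixels (287.5,250.5), (333,255.8) and (379.5,260.8). Tag 1, on the tubes bin, points left, so it shows red and is wrong. Tag 2 points right (green) and tag 3 points left (red), so both are correct but slightly off their stops. The side view agrees: from behind I see green, red, green.

```bash
python3 - <<'E'
from h import *
T=[(287.5,250.5),(333,255.8),(379.5,260.8)]; S=[(362,232.5),(315.5,233),(269.5,232)]
P=[]
for t,s in zip(T,S):
    x,e=tri(("top",*t),("side",*s)); p=at("top",*t,.103); P.append(p); print("tri",x.round(4),"gap",round(e,4),"z103",p.round(4))
P=np.array(P); print(np.linalg.norm(np.diff(P[:,:2],axis=0),axis=1))
d=P[0]-P[2]; yaw=np.arctan2(-d[0],d[1]); print("yaw",np.degrees(yaw))
B=np.array([[.526,.036],[.513,-.065],[.503,-.171]]); bx=np.array([np.cos(yaw),np.sin(yaw)]); print("from bins",B-.067*bx)
A=R.from_quat(get_state()["tcp_rot"]).as_matrix(); e=get_state()["eef_pos"]
ty=np.degrees(np.arctan2(-A[0,1],A[1,1])); print("tool yaw",ty,"spin",ty-np.degrees(yaw))
c=P.mean(0)[:2]; by=np.array([-bx[1],bx[0]])
for k in(0,1,2):
  p=c+(1-k)*.105*by; print(k+1,p.round(4))
g=c+.105*by+.031*bx+.018*by; print("goal",g,"tool-frame shift",A.T@(np.r_[g,.231]-e))
E
```

```text
tri [0.4509 0.0428 0.1011] gap 0.0046 z103 [0.4507 0.0404 0.103 ]
tri [ 0.4414 -0.0602  0.0982] gap 0.0013 z103 [ 0.4412 -0.0606  0.103 ]
tri [ 0.4326 -0.1644  0.0992] gap 0.0002 z103 [ 0.4324 -0.1638  0.103 ]
[0.10145303 0.1034948 ]
yaw -5.109501102750784
from bins [[ 0.45926624  0.04196698]
 [ 0.44626624 -0.05903302]
 [ 0.43626624 -0.16503302]]
tool yaw -18.14938547244726 spin -13.039884369696477
1 [0.4508 0.0432]
2 [ 0.4414 -0.0613]
3 [ 0.4321 -0.1659]
goal [0.48325802 0.05841616] tool-frame shift [-4.41043907e-01 -4.68951945e-01  3.25320384e-04]
```

```bash
python3 -m handwheel '[[[0,-0.0276,-0.0293,0,0],[0,-0.0276,-0.0293,0,0],[0,-0.0276,-0.0293,0,0],[0,-0.0276,-0.0293,0,0],[0,-0.0276,-0.0293,0,0],[0,-0.0276,-0.0293,0,0],[0,-0.0276,-0.0293,0,0],[0,-0.0276,-0.0293,0,0],[0,-0.0276,-0.0293,0,0],[0,-0.0276,-0.0293,0,0],[0,-0.0276,-0.0293,0,0],[0,-0.0276,-0.0293,0,0]]]' 40
python3 -m handwheel '[[[0,-0.0276,-0.0293,0,0],[0,-0.0276,-0.0293,0,0],[0,-0.0276,-0.0293,0,0],[0,0,0,0,-6.4],[0,0,0,0,-6.4],[0,0,0,0,0],[0,0,0,0,0],[0,0,0,0,0]]]'
cat >> h.py <<'E'
by=np.array([np.sin(np.radians(5.3)),np.cos(np.radians(5.3))]); bx=np.array([by[1],-by[0]])
def where(k):
    s=get_state(); e=s["eef_pos"]; p=np.array([.4414,-.0613])+(2-k)*.105*by; A=R.from_quat(s["tcp_rot"]).as_matrix()
    print("t",round(s["time"],2),"rel post",k,"X,Y mm",((e[:2]-p)@np.c_[bx,by]*1e3).round(1),"z",e[2].round(4),"yaw",np.degrees(np.arctan2(-A[0,1],A[1,1])).round(2),"F",s["contact_force"].round(1))
E
python3 -c "from h import *;where(1)"
```

```text
time: 2.2
eef_pos: [0.4159, 0.2024, 0.2318]
tcp_rot: [0.158, 0.987, 0.0, 0.001]
contact_force: [0.8, 1.4, 0.1]
opening: -0.001
finger_force: 0.0
time: 2.87
eef_pos: [0.4666, 0.0951, 0.2314]
tcp_rot: [0.048, 0.999, 0.0, 0.0]
contact_force: [0.7, -0.4, 0.1]
opening: 0.0
finger_force: 0.0
t 2.87 rel post 1 X,Y mm [10.6 53.1] z 0.2314 yaw -5.45 F [ 0.7 -0.4  0.1]
```

```bash
python3 -m handwheel '[[[0,-0.0204,-0.031,0,0],[0,0,0,0.03,0],[0,0,0,0.03,0],[0,0,0,0.03,0],[0,0,0,0.03,0],[0,0,0,0,0],[0,0,0,0,0]]]' >/dev/null
python3 - <<'E'
from h import *
where(1)
a=viewer.read_camera("side")[190:300,290:410]; b=viewer.read_camera("top")[200:310,230:350]
cv2.imwrite("pics/c1.png",cv2.resize(np.hstack([a,b]),None,fx=3.3,fy=3.3,interpolation=cv2.INTER_CUBIC))
print(proj("side",get_state()["eef_pos"])-[290,190])
E
```

```text
t 3.45 rel post 1 X,Y mm [29.7 22.3] z 0.1101 yaw -5.35 F [ 0.5 -0.4  0.1]
[81.38056916 43.75301378]
```

View pics/c1.png

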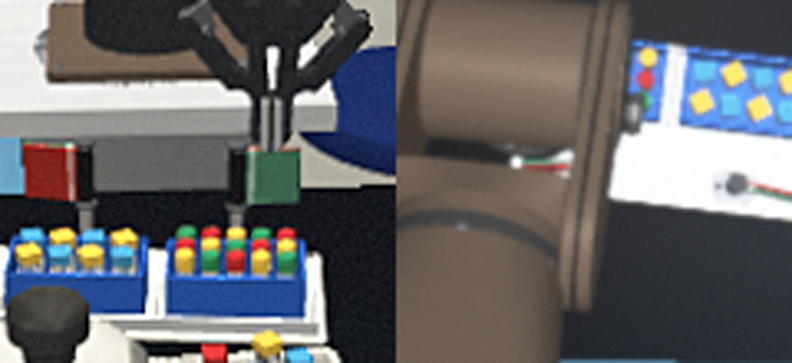

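The side view shows the shut fingertips, about 18 mm wide, just above tag 1 and a little behind it, between the tag and the bin. I'll lower them and sweep.

```bash
python3 -m handwheel '[[[0,0,0.002,0.017,0],[0,0,0.002,0.017,0],[0,0,0,0,0],[0,0.005,0,0,0],[0,0.005,0,0,0],[0,0.005,0,0,0],[0,0.005,0,0,0],[0,0.005,0,0,0],[0,0.005,0,0,0],[0,0.005,0,0,0],[0,0.005,0,0,0]]]' >/dev/null
python3 -c "from h import *;where(1)"
python3 -m handwheel '[[[0,0.005,0,0,0],[0,0.005,-0.003,0,0],[0,0.005,-0.004,0,0],[0,0,-0.005,0,0],[0,0,-0.005,0,0],[0,0,-0.005,0,0],[0,0,-0.005,0,0],[0,0,0,0,0]]]' >/dev/null
python3 -c "from h import *;where(1)
a=viewer.read_camera('side')[190:300,290:410];cv2.imwrite('pics/c2.png',cv2.resize(a,None,fx=4,fy=4,interpolation=cv2.INTER_CUBIC))"
```

```text
t 4.47 rel post 1 X,Y mm [-9.3 25.9] z 0.0775 yaw -5.36 F [0.9 0.3 0.2]
t 5.13 rel post 1 X,Y mm [-23.6  -2.2] z 0.0774 yaw -5.41 F [-0.5  0.5  0.4]
```

View pics/c2.png

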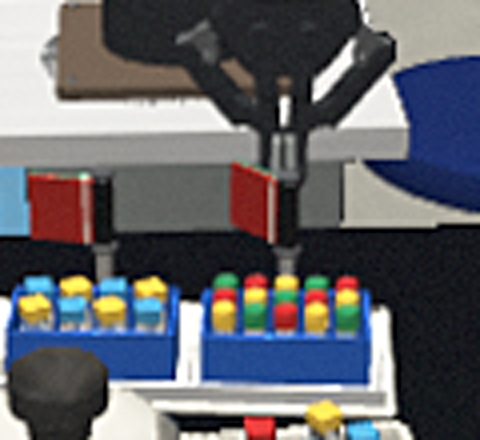

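Tag 1 has swung past the robot side and now shows its red face backwards. I'll carry on, then press towards the stop.

```bash
python3 -m handwheel '[[[0,0,-0.005,0,0],[0,0,-0.005,0,0],[0,0,-0.005,0,0],[0,0,-0.005,0,0],[0,0,-0.005,0,0],[0,-0.003,0,0,0],[0,-0.003,0,0,0],[0,-0.002,0,0,0],[0,0,0,0,0]]]' >/dev/null
python3 -c "from h import *;where(1)"
python3 -m handwheel '[[[0,-0.002,0,0,0],[0,0,0,0,0]]]' >/dev/null
python3 -c "from h import *;where(1)"
python3 -m handwheel '[[[0,-0.002,0,0,0],[0,0,0,0,0]]]' >/dev/null
python3 -c "from h import *;where(1)"
```

```text
t 5.93 rel post 1 X,Y mm [-15.2 -26.2] z 0.0775 yaw -5.35 F [-0.4  0.1 -0.5]
t 6.1 rel post 1 X,Y mm [-13.5 -26.1] z 0.0774 yaw -5.33 F [ 0.  -0.8  0.1]
t 6.27 rel post 1 X,Y mm [-11.6 -26.1] z 0.0773 yaw -5.34 F [0.  0.5 0.6]
```

```bash
python3 -m handwheel '[[[0,-0.0015,0,0,0],[0,0,0,0,0]]]' |grep force
python3 -m handwheel '[[[0,-0.0015,0,0,0],[0,0,0,0,0]]]' |grep force
python3 -m handwheel '[[[0,-0.0015,0,0,0],[0,0,0,0,0]]]' |grep force
python3 -c "from h import *;where(1)"
```

```text
contact_force: [-3.7, -0.5, 2.7]
finger_force: 1.6
contact_force: [-7.6, 0.4, 6.7]
finger_force: 3.9
contact_force: [-12.6, -0.4, 9.7]
finger_force: 6.0
t 6.77 rel post 1 X,Y mm [-10.7 -26.1] z 0.0769 yaw -5.3 F [-12.6  -0.4   9.7]
```

```bash
python3 -m handwheel '[[[0,0.007,0,0,0],[0,0.007,0,0,0],[0,0,-0.015,0,0],[0,0,-0.015,0,0],[0,0,-0.015,0,0],[0,0,-0.015,0,0],[0,0,-0.015,0,0],[0,0,-0.015,0,0],[0,0,-0.015,0,0],[0,0,0,0,0],[0,0,0,0,0]]]' >/dev/null
python3 -c "from h import *;where(2)"
python3 -m handwheel '[[[0,-0.003,0,0,0],[0,-0.003,0,0,0],[0,-0.002,0,0,0],[0,0,0,0,0]]]' |grep contact
python3 -m handwheel '[[[0,-0.0015,0,0,0],[0,0,0,0,0]]]' |grep contact
python3 -c "from h import *;where(2)"
```

```text
t 7.68 rel post 2 X,Y mm [-21.3 -26.6] z 0.0775 yaw -5.46 F [-0.8  0.2  0.1]
contact_force: [-0.8, 0.4, -0.6]
contact_force: [0.1, 0.9, 0.2]
t 8.18 rel post 2 X,Y mm [-11.8 -25.9] z 0.0773 yaw -5.32 F [0.1 0.9 0.2]
```

```bash
python3 -m handwheel '[[[0,-0.0015,0,0,0],[0,0,0,0,0]]]' |grep contact
python3 -m handwheel '[[[0,-0.0015,0,0,0],[0,0,0,0,0]]]' |grep contact
python3 -m handwheel '[[[0,-0.0015,0,0,0],[0,0,0,0,0]]]' |grep contact
python3 -c "from h import *;where(2)"
```

```text
contact_force: [-3.3, 1.8, 2.4]
contact_force: [-8.4, 0.0, 7.7]
contact_force: [-13.6, 0.9, 10.3]
t 8.68 rel post 2 X,Y mm [-10.8 -26. ] z 0.0771 yaw -5.26 F [-13.6   0.9  10.3]
```

```bash
python3 -m handwheel '[[[0,0.007,0,0,0],[0,0.007,0,0,0],[0,0,-0.014,0,0],[0,0,-0.013,0,0],[0,0,-0.013,0,0],[0,0,-0.013,0,0],[0,0,0,0,0],[0,0,0,0,0]]]' >/dev/null
python3 -c "from h import *;where(3)"
python3 -m handwheel '[[[0,-0.003,0,0,0],[0,-0.003,0,0,0],[0,-0.002,0,0,0],[0,0,0,0,0]]]' |grep contact
python3 -m handwheel '[[[0,-0.0015,0,0,0],[0,0,0,0,0]]]' |grep contact
python3 -m handwheel '[[[0,-0.0015,0,0,0],[0,0,0,0,0]]]' |grep contact
python3 -m handwheel '[[[0,-0.0015,0,0,0],[0,0,0,0,0]]]' |grep contact
python3 -c "from h import *;where(3)"
```

```text
t 9.35 rel post 3 X,Y mm [-21.4  25.6] z 0.0774 yaw -5.45 F [ 0.1 -0.5 -0.2]
contact_force: [-0.5, 0.5, 0.4]
contact_force: [-0.4, -0.1, 0.7]
contact_force: [-3.7, 1.2, 2.6]
contact_force: [-8.6, 1.8, 7.1]
t 10.18 rel post 3 X,Y mm [-11.   26.2] z 0.0771 yaw -5.29 F [-8.6  1.8  7.1]
```

```bash
python3 -m handwheel '[[[0,0.006,0,0,0],[0,0.006,0,0,0],[0,0,0,-0.035,0],[0,0,0,-0.035,0],[0,0,0,-0.035,0],[0,0,0,-0.035,0],[0,-0.01,-0.038,0,0],[0,-0.01,-0.038,0,0],[0,-0.01,-0.038,0,0],[0,-0.01,-0.038,0,0],[0,-0.01,-0.038,0,0],[0,-0.01,-0.038,0,0]]]' >/dev/null
python3 -m handwheel '[[[0,0,0,0,0],[0,0,0,0,0],[0,0,0,0,0]]]'
python3 - <<'E'
from h import *
t=viewer.read_camera("top");s=viewer.read_camera("side")
r=lambda i:cv2.resize(i,None,fx=4,fy=4,interpolation=cv2.INTER_CUBIC)
cv2.imwrite("pics/t9.png",r(t[180:300,240:440]));cv2.imwrite("pics/s9.png",r(s[180:330,200:400]))
E
```

```text
time: 11.43
eef_pos: [0.4513, -0.3704, 0.2168]
tcp_rot: [0.047, 0.999, 0.0, -0.0]
contact_force: [0.2, -0.9, 0.7]
opening: -0.002
finger_force: 0.0
```

View pics/t9.png

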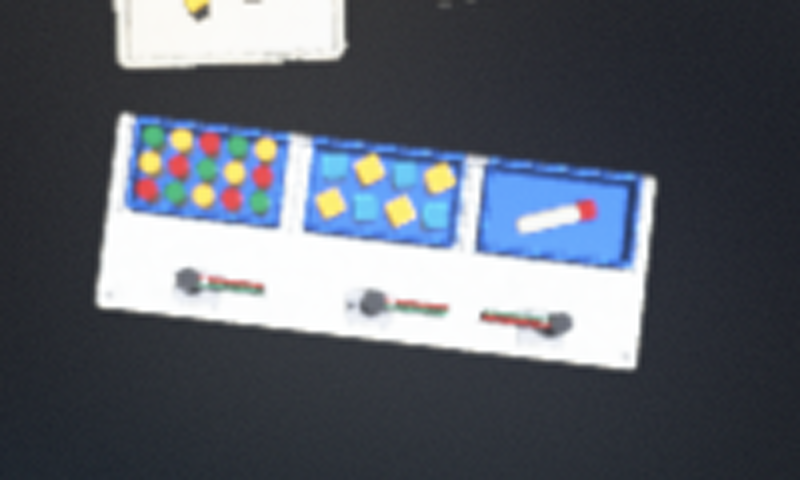

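View pics/s9.png

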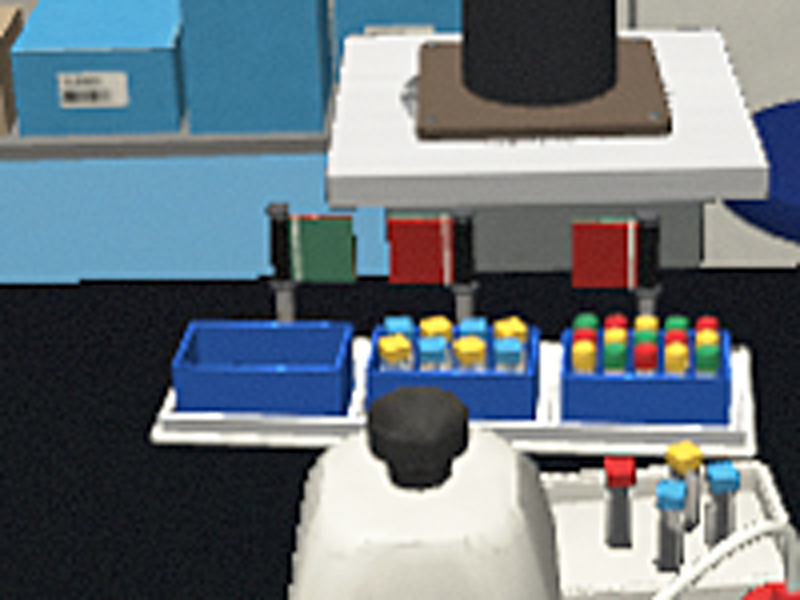

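All three tags now lie parallel to the board. Both full bins show red to the rear, so green faces the robot, and the run-down bin shows the reverse. The bins haven't moved and the arm is clear.

```bash
python3 -c "from plant import sign_off;print(sign_off())"
```

```text
the job is handed in; nothing more can be done
None
```

The job is handed in: the tube bin's tag was swung round to green, the other two tags already showed the right colour and were pressed home to their stops, and in the last pictures the bins stood unmoved with the arm clear.

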